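Sort turned handles and knobs into the covered tray

TASK

Sort the turned work into the two-bin tray: put both tool handles in the open bin, then squeeze the catch on the dust cover and, keeping it squeezed, slide the cover all the way over the handles until it locks at that end, and put both drawer knobs in the bin this uncovers. Leave everything else on the bench where it is.

Things in the scene. Friction and masses are not known exactly. Their poses are not given: they have to be found in the camera images.
- handle_a: turned wooden tool handle with brass ferrule, lying: 100 mm long, round barrel 26 mm in diameter over 78 mm (slimmer at its ends), then ferrule 18 mm in diameter over 22 mm, about 50 g. Origin on its axis at mid-length (13 mm above the bench when lying); x runs along it towards the ferrule
- handle_b: turned wooden tool handle with brass ferrule, lying: 100 mm long, round barrel 26 mm in diameter over 78 mm (slimmer at its ends), then ferrule 18 mm in diameter over 22 mm, about 50 g. Origin on its axis at mid-length (13 mm above the bench when lying); x runs along it towards the ferrule
- knob_a: turned wooden drawer knob, standing: foot 26 mm in diameter and a narrower neck, then a cap 36 mm in diameter from 19 to 29 mm above the foot with a rounded top, 34 mm tall in all, about 30 g. Origin: centre of its foot's underside; z towards the cap
- knob_b: turned wooden drawer knob, standing: foot 26 mm in diameter and a narrower neck, then a cap 36 mm in diameter from 19 to 29 mm above the foot with a rounded top, 34 mm tall in all, about 30 g. Origin: centre of its foot's underside; z towards the cap
- tray: fixed plywood tray, 140 mm (x) by 330 mm (y), walls 60 mm tall, walls and floor 5 mm thick; a 5 mm wall at y = 0 makes two bins 130 mm (x) by 157 mm (y) inside: handle bin at -y, knob bin at +y. Origin: centre of the underside; x points away from the robot, y to the robot's left. A steel lock bar, to 22 mm beyond the +x wall and 78 mm above the bench, runs behind it
- handle_bin (a point): centre of the inner floor of the handle bin (the one open at the start), 5 mm above the bench, 80 mm to tray -y of the tray's origin; axes as the tray's
- knob_bin (a point): centre of the inner floor of the knob bin (under the cover at the start), 5 mm above the bench, 80 mm to tray +y of the tray's origin; axes as the tray's
- cover (a joint): travel in m of the flat aluminium dust cover (130 x 158 x 4 mm, its underside 62 mm above the bench) along the tray: 0 = locked over the knob bin, 0.160 = end stop, over the handle bin; it grows towards tray -y. About 2 N of friction when unlocked; locked, it only has 2 to 3 mm of play
- tab (a joint): travel in m of the sprung lock tab on the cover: 0 = out (locks the cover at either end), 0.008 = squeezed home on its stop, towards tray -x. Spring 2 N at first, 5 N fully in. Its tongue clears the lock bar from about 0.006; keep it squeezed while sliding. Let go at the end stop it springs out to 0 and locks; let go on the way it stays partly in
- catch (a point): middle of the catch, on the cover's upper face (66 mm above the bench), moves with the cover; axes as the tray's. Two upright steel plates 8 mm thick (x), 26 mm wide (y), rise 34 mm above it: fixed post centred 18 mm to tray -x, lock tab 18 mm to tray +x. Over their outer faces 44 mm (-22 to +22), 36 mm (-22 to +14) when squeezed home
- tongue (a point): tip of the tab's tongue, behind the tray in the lock bar's notch; moves with the tab. The tongue is a 10 mm wide, 6 mm thick steel strip from the tab's foot along tray +x, 3 to 9 mm above the cover's upper face
- blank: square unturned wood blank, 110 x 26 x 26 mm, lying; not to be sorted. Origin: centre of underside, x along its length. Leave it alone
- drive_centre: small steel lathe centre, 28 mm across, 30 mm tall, standing point up; origin centre of underside. Leave it alone
- tin: small round steel tin, 34 mm across, 24 mm tall; origin centre of underside. Leave it alone
- turned_cup: open turned wooden cup, 72 mm across the rim, 85 mm tall; origin centre of underside. Leave it alone
- wax_jar: amber glass jar, 68 mm across, 80 mm tall; origin centre of underside. Leave it alone
- sanding_block: cork sanding block 100 x 60 x 35 mm; origin centre of underside. Leave it alone
- gouge: long turning gouge, 420 mm, 28 mm thick, lying on the bench at the robot's right; origin on its underside 20 mm behind the front of its wooden handle, x towards the steel blade. Leave it alone
Things that resemble listed ones, but are neither listed nor needed, are in the scene too. What is shaped like the knob_a but green is not meant. What is shaped like the handle_a but turquoise is not meant.

How it is judged:
On the way, in this order (a step that is already met when the one before it is completed fails the run):
1. both handles lie in the handle bin (x of handle_a in the frame of handle_bin between -0.067 and 0.067 m and y of handle_a in the frame of handle_bin between -0.082 and 0.082 m and z of handle_a in the frame of handle_bin between -0.004 and 0.052 m and x of handle_b in the frame of handle_bin between -0.067 and 0.067 m and y of handle_b in the frame of handle_bin between -0.082 and 0.082 m and z of handle_b in the frame of handle_bin between -0.004 and 0.052 m), for 0.2 s.
2. the cover is fully over the handle bin with its tab sprung out (all of step 1 and value of joint cover above 0.155 m and value of joint tab below 0.002 m), for 0.2 s.
At the end, for the whole second after the job is handed in: Both handles lie in the handle bin and both knobs in the knob bin (their origins inside the bin's walls and less than 52 mm above its floor), the cover is within 5 mm of its end stop over the handle bin and the lock tab is out to within 2 mm (all of step 2 and x of knob_a in the frame of knob_bin between -0.067 and 0.067 m and y of knob_a in the frame of knob_bin between -0.082 and 0.082 m and z of knob_a in the frame of knob_bin between -0.004 and 0.052 m and x of knob_b in the frame of knob_bin between -0.067 and 0.067 m and y of knob_b in the frame of knob_bin between -0.082 and 0.082 m and z of knob_b in the frame of knob_bin between -0.004 and 0.052 m); the robot touches nothing.
It fails at once if a bystander was moved by more than 30 mm (distance of any of blank, drive_centre, tin, turned_cup, wax_jar, sanding_block, gouge from where it was at the start of the episode above 0.03 m).
It also fails if it takes over 72 s, if anything falls off the work surface, if the arm or the gripper's body presses on something with over 40 N, if the wrist force passes 120 N, or if a joint passes its speed limit or range.

ROBOT

A 6-joint arm with a two-finger parallel gripper is mounted at the origin on the work surface. World frame = base frame: x ahead of the robot, y to its left, z up, the work surface at z = 0. Lengths are in m, angles in rad, forces in N, time in s.
With the tool pointing down it reaches from about 0.35 to 0.775 m from the base axis. Payload 7.3 kg.
Tool frame: the origin (TCP) lies where the fingers leave the gripper's body, on its centre line; the fingertips stand 66 mm ahead of it and the grasp point (between the pads) lies 47 mm ahead of it (robot.tips_ahead is the distance from the TCP to the fingertips, in m); z points along the fingers, y is the line along which they close (so a half turn about z gives the same grasp; the last joint's range is limited). The gripper opens to 92 mm and grips with 3 to 60 N. Pads are 19 mm wide; open, the fingers measure 130 mm over their backs; the gripper's body (75 mm by 190 mm) begins 47 mm behind the grasp point.
Start: joints at [-1.472, 0.342, 1.524, -0, 1.275, -0.146], TCP at [0.127, -0.509, 0.292] pointing down, gripper open.
Joint ranges: [-2.53, 2.53], [-0.77, 2.02], [0.04, 2.7], [-1, 4.14], [0.28, 2.66], [-3.11, 3.11]. Speed limits (rad/s): [2.57, 2.57, 3.14, 3.14, 3.14, 3.14].

INTERFACE

Orientations are given as [roll, pitch, yaw] about the fixed x, y, z axes, in that order (R = Rz(yaw) Ry(pitch) Rx(roll)).
In Python, from cell import robot gives the robot as it stands.
- The arm moves only by the shell command python3 -m inch 'ROWS' [FORCE]. ROWS is a JSON object of lists of equal length, an entry for each row: "travel": the shift along the tool's x, y, z in mm, a list of three; "turn": the turn about the tool's z in units of 5 degrees (1.0 is 5 degrees); "claw": the closure, from -1 (fully open) to 1 (shut). A call has 1 to 12 rows; each row is the pose to reach, as a shift and turn from the pose commanded when the call began, along the tool's axes at that moment; what a row does not reach only later rows make up. A row lasts 1/10 s, in which the tool goes at most 50 mm and 8.59 degrees, less where a joint would pass 70% of its speed; a pose out of reach is approached as far as the arm can. A call with a gripper value outside its range is refused whole. The fingers move at their own pace and stop on an object; FORCE is the grip in N (left out, the last holds). Time passes only in rows, so rows that repeat a pose let the fingers close. It gives the time, the measured TCP pose, the force, the opening and the grip force at its end, in the units of the state.
- robot.observe(): the state, without advancing time (a new reading comes with each control period).
- robot.read_camera(name): name is "side" or "top" or "wrist"; returns a dict with "pixels" (480x640x3 uint8, red, green, blue), "fx", "fy", "cx", "cy" (pixels), "cam_to_world" (4x4, takes a point from camera to world coordinates). Camera axes: x right, y down, z forward; pixel columns grow to the right and rows downward; lengths in m; the calibration is good to about 2 mm. A picture is of the moment at which its call begins. There is no depth.
- robot.hand_in(): hands the job in; it is judged then, once.
The state is a dict: "time": time; "qpos": joint angles; "qvel": joint speeds; "joint_efforts": joint torques, N m; "tool_pos": TCP position; "tool_rot": TCP orientation; "contact_force": force on the tool from outside, world axes, zero at the start; "torque": the same for the moment, N m; "opening": finger opening in m; "grip_force": force on a finger pad.
Only numpy, scipy, OpenCV 4.12 (cv2) and the standard library are available. Lean on these libraries where they do the work, as an engineer would, in place of code of your own. Each camera call takes 0.05 s, during which the arm holds its last target. There are 200 camera calls.

## Working session

There is one attempt and no reset: what is moved stays moved. The work goes in short steps, Python scripts to look and compute and a shell command to move; the robot and the scene stay as the last step left them, time stands still between calls to the robot, and variables do not carry over. Pictures are saved under pics/ and viewed, at most 10 in all, crops included, and the job is handed in when it is done.

```bash
mkdir -p pics; ls; python3 - <<'E'
from cell import robot
import cv2,numpy as np
s=robot.observe();print(s['time'],s['tool_pos'],s['tool_rot'],s['opening'])
for n in ['top','side']:
    c=robot.read_camera(n);cv2.imwrite(f'pics/{n}0.png',c['pixels'][:,:,::-1])
    print(n,c['fx'],c['fy'],c['cx'],c['cy'],np.round(c['cam_to_world'],4).tolist())
E
```

```text
pics
0.0 [ 0.12722259 -0.50902968  0.29153328] [-3.14000864e+00 -2.30098647e-04  2.44774754e-01] 0.09195190186593427
top 449.1154574226368 449.1154574226368 323.7382162604608 237.67622933752267 [[0.0255, -0.9941, 0.1057, 0.4073], [-0.9997, -0.0258, -0.0014, -0.0269], [0.0042, -0.1056, -0.9944, 1.3158], [0.0, 0.0, 0.0, 1.0]]
side 581.222931130484 581.222931130484 319.29465152214414 233.64328749032745 [[-0.9939, -0.044, 0.1016, 0.3739], [-0.1098, 0.5088, -0.8539, 1.2024], [-0.0141, -0.8598, -0.5105, 0.8003], [0.0, 0.0, 0.0, 1.0]]
```

View pics/top0.png

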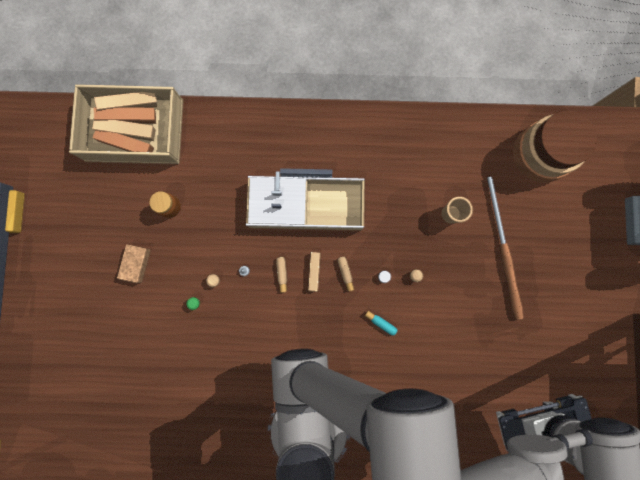

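View pics/side0.png

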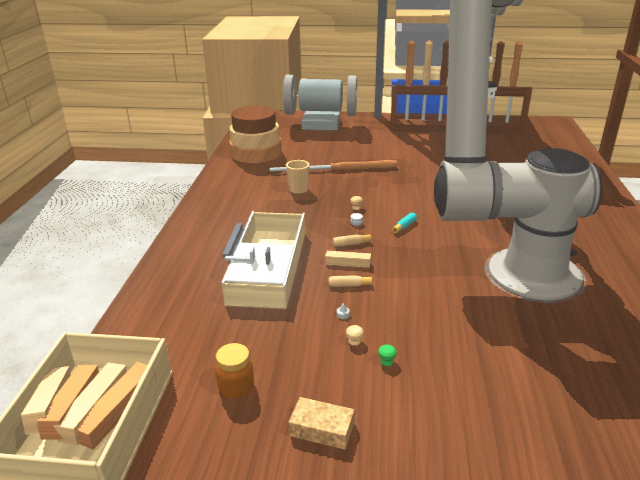

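The top view shows the handles at (282,274) and (346,273), ferrules pointing down in the image. The blank is at (314,272), the knobs at (212,281) and (416,276), the tray spans (247..364, 176..229), and the catch plates are at (277,190) and (277,206). The side view confirms this layout.

```bash
cat > h.py <<'E'
import cv2,numpy as np
from cell import robot
def ray(c,uv,z):
    T=np.array(c['cam_to_world']);d=T[:3,:3]@np.array([(uv[0]-c['cx'])/c['fx'],(uv[1]-c['cy'])/c['fy'],1.])
    return T[:3,3]+d*(z-T[2,3])/d[2]
def togo(xy,z,yaw=None,s=None):
    """tool travel mm (and turn units) to put TCP at xy,z ; yaw of tool"""
    from scipy.spatial.transform import Rotation as Ro
    s=s or robot.observe();R=Ro.from_euler('xyz',s['tool_rot']).as_matrix()
    t=R.T@(np.array([*xy,z])-s['tool_pos'])*1000
    u=None
    if yaw is not None:
        d=(yaw-s['tool_rot'][2]+np.pi/2)%np.pi-np.pi/2; u=-np.degrees(d)/5
    return np.round(t,1),u
E
python3 - <<'E'
from h import *
c=robot.read_camera('top');im=c['pixels'];hsv=cv2.cvtColor(im,cv2.COLOR_RGB2HSV)
m=((hsv[...,2]>125)&(im[...,0]>im[...,2]+25)).astype(np.uint8)*255
m[:240]=0;m[310:]=0
for k in cv2.findContours(m,cv2.RETR_EXTERNAL,cv2.CHAIN_APPROX_NONE)[0]:
    if cv2.contourArea(k)<30: continue
    p=k[:,0,:].astype(float); r=cv2.minAreaRect(k)
    mm=np.zeros_like(m);cv2.drawContours(mm,[k],-1,255,-1);ys,xs=np.nonzero(mm)
    P=np.array([ray(c,(x,y),.013)[:2] for x,y in zip(xs,ys)]);mu=P.mean(0);w,v=np.linalg.eigh(np.cov(P.T));a=v[:,1];pr=(P-mu)@a
    mid=mu+a*(pr.max()+pr.min())/2
    print(np.round(r[0]),len(xs),'mid',mid.round(4),'len',np.ptp(pr).round(3),'wid',np.ptp((P-mu)@v[:,0]).round(3),'axis deg',np.degrees(np.arctan2(a[1],a[0])).round(1),'z.03',ray(c,r[0],.025)[:2].round(4))
for n,uv in dict(tl=(248,176),tr=(364,178),bl=(247,229),br=(364,229)).items(): print(n,ray(c,uv,.06).round(3))
for uv in ((277,175),(277,190),(277,206)): print(ray(c,uv,.1).round(3))
cv2.imwrite('pics/trayz.png',cv2.resize(im[160:300,190:430,::-1],None,fx=3.3,fy=3.3,interpolation=cv2.INTER_CUBIC))
E
```

```text
[213. 280.] 130 mid [0.415  0.2887] len 0.036 wid 0.035 axis deg 51.1 z.03 [0.4146 0.2846]
[385. 276.] 75 mid [ 0.4359 -0.2086] len 0.031 wid 0.026 axis deg -152.3 z.03 [ 0.4377 -0.206 ]
[417. 275.] 117 mid [ 0.4448 -0.3008] len 0.035 wid 0.033 axis deg -139.9 z.03 [ 0.4444 -0.2986]
[282. 274.] 278 mid [0.4358 0.089 ] len 0.102 wid 0.026 axis deg -172.6 z.03 [0.4353 0.0894]
[346. 273.] 251 mid [ 0.4445 -0.0972] len 0.102 wid 0.024 axis deg -162.5 z.03 [ 0.4438 -0.0964]
[314. 271.] 394 mid [ 0.4481 -0.0036] len 0.115 wid 0.029 axis deg 177.8 z.03 [ 0.4475 -0.0037]
[132. 263.] 774 mid [0.4575 0.5251] len 0.102 wid 0.064 axis deg 168.8 z.03 [0.4567 0.5198]
[512. 276.] 395 mid [ 0.4484 -0.5771] len 0.195 wid 0.019 axis deg -168.9 z.03 [ 0.4472 -0.5724]
tl [0.712 0.192 0.06 ]
tr [ 0.715 -0.139  0.06 ]
bl [0.56  0.188 0.06 ]
br [ 0.568 -0.142  0.06 ]
[0.707 0.105 0.1  ]
[0.665 0.103 0.1  ]
[0.62  0.102 0.1  ]
```

View pics/trayz.png

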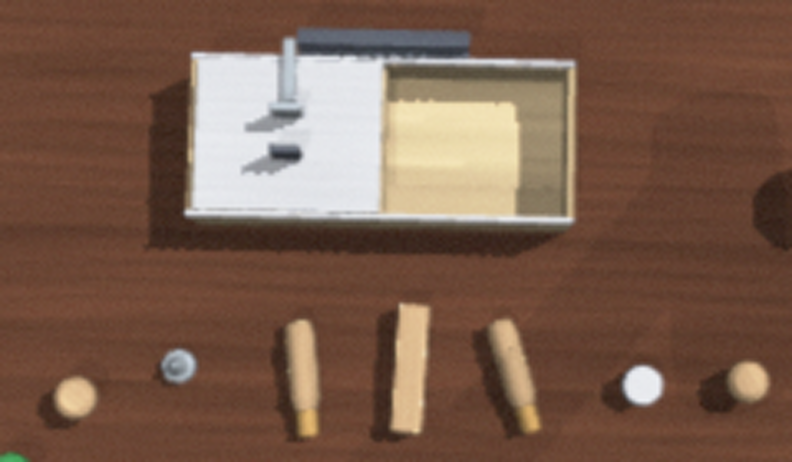

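```bash
python3 - <<'E'
from h import *
c=robot.read_camera('top')
f=lambda u,v:(u/3.3+190-.35,v/3.3+160-.35)
P=[ray(c,f(*p),.060)[:2] for p in ((191,55),(575,63),(573,218),(187,213))]
for p in P: print(p.round(4))
P=np.array(P);d=P[1]-P[0]+P[2]-P[3];print('ctr',P.mean(0),'ydir deg',np.degrees(np.arctan2(d[0],-d[1])),np.linalg.norm(d)/2,np.linalg.norm(P[0]-P[3]))
for p in ((286,105),(285,148)): print('plate top',ray(c,f(*p),.1).round(4))
print(togo((.436,.089),.16,np.radians(7.4)),togo((.4445,-.097),.16,np.radians(17.5)))
E
```

```text
[0.711 0.193]
[ 0.7127 -0.1389]
[ 0.5776 -0.1394]
[0.5733 0.1904]
ctr [0.64365445 0.02626423] ydir deg 0.5236496028041994 0.3308764496809872 0.1377284385338567
plate top [0.6609 0.105  0.1   ]
plate top [0.6246 0.1045 0.1   ]
(array([ 444.5, -505.4,  132.3]), np.float64(1.324946052235872)) (array([ 407.7, -322.9,  132.2]), np.float64(-0.6950539477641294))
```

```bash
python3 -m inch '{"travel":[[40,-32,0],[80,-64,0],[120,-97,10],[160,-129,20],[200,-161,40],[240,-193,60],[280,-226,80],[320,-258,100],[360,-290,120],[408,-323,132],[408,-323,132],[408,-323,132]],"turn":[0,0,0,0,0,0,-0.7,-0.7,-0.7,-0.7,-0.7,-0.7],"claw":[-1,-1,-1,-1,-1,-1,-1,-1,-1,-1,-1,-1]}' 15
python3 - <<'E'
from h import *
c=robot.read_camera('wrist');cv2.imwrite('pics/w1.png',c['pixels'][:,:,::-1])
im=c['pixels'];hsv=cv2.cvtColor(im,cv2.COLOR_RGB2HSV)
print(np.round(c['cam_to_world'],3).tolist())
print(togo((.4445,-.097),.07,np.radians(17.5)))
E
```

```text
time: 1.4
tool_pos: [0.4464, -0.0936, 0.1589]
tool_rot: [-3.14, 0.001, 0.311]
contact_force: [0.3, -0.7, 0.5]
opening: 0.092
grip_force: 0.0
[[0.306, -0.921, -0.242, 0.511], [-0.952, -0.296, -0.077, -0.074], [-0.001, 0.254, -0.967, 0.252], [0.0, 0.0, 0.0, 1.0]]
(array([-1.3,  1.6, 89.4]), np.float64(0.05713547266875617))
```

View pics/w1.png

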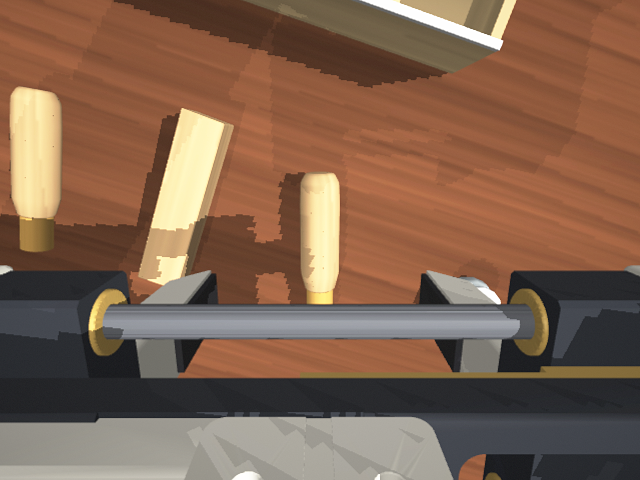

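The wrist view shows handle_b upright at u≈320 (173 to 300), centred between the fingers and parallel to them. I'll descend and grip it.

```bash
python3 -m inch '{"travel":[[0,0,40],[0,0,75],[0,0,89],[0,0,89],[0,0,89],[0,0,89],[0,0,89],[0,0,89],[0,0,89],[0,0,60],[0,0,20],[0,0,0]],"turn":[0,0,0,0,0,0,0,0,0,0,0,0],"claw":[-1,-1,-1,-1,0.2,1,1,1,1,1,1,1]}' 15
python3 - <<'E'
from h import *
print(togo((.643,-.085),.16,0.01),togo((.643,-.02),.16,0.01))
E
```

```text
time: 2.65
tool_pos: [0.4456, -0.0973, 0.1628]
tool_rot: [3.139, -0.003, 0.306]
contact_force: [0.5, -0.2, 0.1]
opening: 0.0323
grip_force: 0.0
(array([191.9,  47.8,   3.4]), np.float64(3.3939015166099837)) (array([211.5, -14.2,   3.3]), np.float64(3.3939015166099837))
```

The fingers hadn't finished closing when it lifted, so I'll go back down and give them longer.

```bash
python3 -m inch '{"travel":[[0,0,0],[0,0,0],[0,0,0],[0,0,40],[0,0,75],[0,0,89],[0,0,89],[0,0,89],[0,0,89],[0,0,89],[0,0,89],[0,0,89]],"turn":[0,0,0,0,0,0,0,0,0,0,0,0],"claw":[-0.4,-0.4,-0.4,-0.4,-0.4,-0.4,-0.4,1,1,1,1,1]}' 15
python3 -m inch '{"travel":[[0,0,0],[0,0,0],[0,0,0],[0,0,0]],"turn":[0,0,0,0],"claw":[1,1,1,1]}' 15
```

```text
time: 3.85
tool_pos: [0.445, -0.0972, 0.0717]
tool_rot: [3.141, -0.001, 0.306]
contact_force: [-0.8, 0.2, -0.5]
opening: 0.0287
grip_force: 0.0
time: 4.25
tool_pos: [0.445, -0.0972, 0.0715]
tool_rot: [3.141, -0.0, 0.306]
contact_force: [0.2, -0.1, 5.1]
opening: 0.0255
grip_force: 15.0
```

```bash
python3 -m inch '{"travel":[[0,0,-40],[0,0,-80],[30,8,-89],[70,18,-89],[115,28,-89],[155,38,-89],[192,48,-89],[192,48,-89],[192,48,-89],[192,48,-45],[192,48,-10],[192,48,-10]],"turn":[0,0,0,0.5,1.5,2.5,3.4,3.4,3.4,3.4,3.4,3.4],"claw":[1,1,1,1,1,1,1,1,1,1,1,1]}'
python3 - <<'E'
from h import *
c=robot.read_camera('wrist');cv2.imwrite('pics/w2.png',c['pixels'][:,:,::-1])
print(togo((.643,-.085),.08,.01))
E
```

```text
time: 5.45
tool_pos: [0.6391, -0.0848, 0.0773]
tool_rot: [-3.14, 0.008, 0.009]
contact_force: [-1.0, -0.4, -0.3]
opening: 0.0255
grip_force: 15.0
(array([ 2.7,  0. , -0.1]), np.float64(-0.007470416781865538))
```

View pics/w2.png

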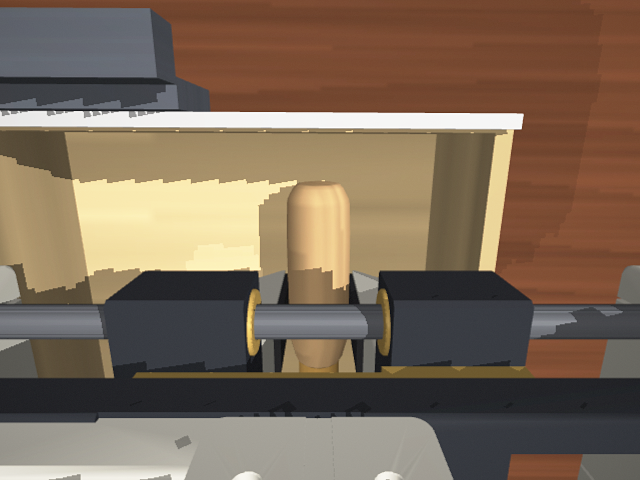

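Handle_b is inside the bin, so I'll release it and go to handle_a.

```bash
python3 -m inch '{"travel":[[0,0,0],[0,0,0],[0,0,0],[0,0,-40],[0,0,-85],[-30,-26,-85],[-65,-56,-85],[-100,-86,-85],[-135,-116,-85],[-170,-146,-85],[-204,-176,-85],[-204,-176,-85]],"turn":[0,0,0,0,0,0,-0.5,-1,-1.4,-1.4,-1.4,-1.4],"claw":[0.1,0.1,0.1,0.1,0,-0.3,-0.3,-0.3,-0.3,-0.3,-0.3,-0.3]}'
python3 -m inch '{"travel":[[0,0,0],[0,0,0]],"turn":[0,0],"claw":[-0.4,-0.4]}'
python3 - <<'E'
from h import *
print(togo((.436,.089),.07,np.radians(7.4)))
c=robot.read_camera('wrist');im=c['pixels'];cv2.imwrite('pics/w3.png',im[:,:,::-1])
m=((im[...,0]>200)&(im[...,1]>150)&(im[...,2]>90)).astype(np.uint8)*255;m[305:]=0;m[:100]=0
for k in cv2.findContours(m,cv2.RETR_EXTERNAL,cv2.CHAIN_APPROX_NONE)[0]:
    if cv2.contourArea(k)>1500: print(cv2.boundingRect(k),[ray(c,(u,v),.013)[:2].round(3) for u,v in [cv2.minAreaRect(k)[0]]],cv2.minAreaRect(k))
E
```

```text
time: 6.7
tool_pos: [0.4323, 0.0916, 0.1668]
tool_rot: [-3.141, 0.003, 0.135]
contact_force: [0.1, -0.3, 0.2]
opening: 0.0595
grip_force: 0.0
time: 6.9
tool_pos: [0.438, 0.0887, 0.1669]
tool_rot: [3.141, -0.003, 0.131]
contact_force: [1.1, -0.1, -0.7]
opening: 0.0638
grip_force: 0.0
(array([-2.2, -0.6, 96.9]), np.float64(0.02281354656524063))
(0, 216, 58, 50) [array([0.413, 0.284])] ((28.5, 240.5), (57.0, 49.0), 0.0)
(301, 169, 35, 135) [array([0.442, 0.088])] ((319.0464782714844, 236.1602783203125), (133.9905242919922, 33.66963577270508), 88.76802062988281)
(411, 163, 92, 135) [array([ 0.461, -0.008])] ((463.2481994628906, 227.3116455078125), (54.61488723754883, 136.73159790039062), 24.904767990112305)
```

View pics/w3.png

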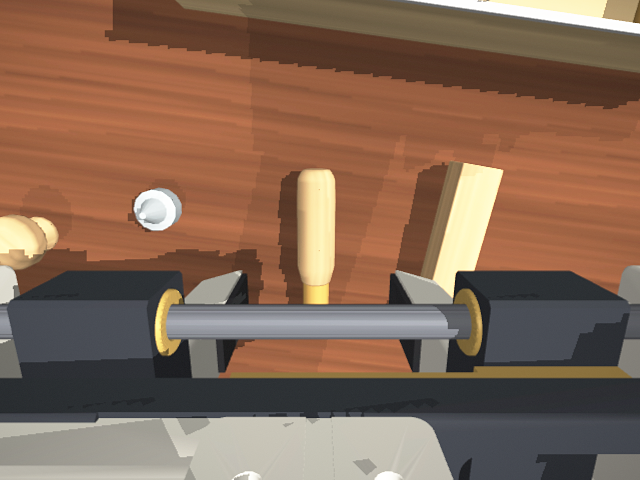

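Handle_a is at u≈316 (170 to 303), centred and parallel to the fingers. I'll descend, grip, lift and check.

```bash
python3 -m inch '{"travel":[[0,0,45],[0,0,85],[0,0,97],[0,0,97],[0,0,97],[0,0,97],[0,0,97],[0,0,97],[0,0,97],[0,0,97],[0,0,97],[0,0,97]],"turn":[0,0,0,0,0,0,0,0,0,0,0,0],"claw":[-0.4,-0.4,0,1,1,1,1,1,1,1,1,1]}' 15
python3 - <<'E'
from h import *
print(togo((.643,-.025),.16,0.01))
E
```

```text
time: 8.15
tool_pos: [0.4371, 0.089, 0.0695]
tool_rot: [3.141, -0.001, 0.131]
contact_force: [0.5, -1.9, 4.1]
opening: 0.0251
grip_force: 15.0
(array([189.3, 140. , -90.3]), np.float64(1.3912066905112659))
```

```bash
python3 -m inch '{"travel":[[0,0,-40],[0,0,-80],[20,20,-90],[55,45,-90],[95,72,-90],[140,105,-90],[189,140,-90],[189,140,-90],[189,140,-90],[189,140,-90]],"turn":[0,0,0,0.5,1,1.4,1.4,1.4,1.4,1.4],"claw":[1,1,1,1,1,1,1,1,1,1]}'
python3 - <<'E'
from h import *
print(togo((.643,-.025),.08,.01))
c=robot.read_camera('wrist');im=c['pixels'];cv2.imwrite('pics/w4.png',im[:,:,::-1])
E
```

```text
time: 9.15
tool_pos: [0.6413, -0.0245, 0.1581]
tool_rot: [-3.141, 0.003, 0.009]
contact_force: [-0.1, 0.3, -1.3]
opening: 0.0256
grip_force: 15.0
(array([ 1.9,  0.5, 78.1]), np.float64(-0.010177620018413052))
```

View pics/w4.png

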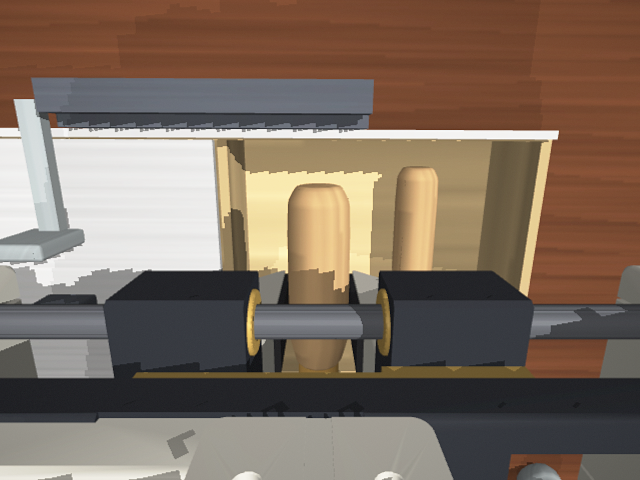

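Handle_b is clear on the right at u≈416, and handle_a is held over the free half of the bin. I'll lower and release it, then rise, turn the tool a quarter turn over the catch and look.

```bash
python3 -m inch '{"travel":[[0,0,40],[0,0,70],[0,0,78],[0,0,78],[0,0,78],[0,0,78],[0,0,78],[0,0,40],[0,0,0],[0,0,-40],[0,0,-60],[0,0,-60]],"turn":[0,0,0,0,0,0,0,0,0,0,0,0],"claw":[1,1,1,0.2,0.2,0.2,0.2,0.2,0.2,0.2,-0.3,-0.3]}'
python3 -m inch '{"travel":[[0,-30,0],[0,-60,0],[0,-90,0],[-4,-130,0],[-4,-130,0],[-4,-130,0],[-4,-130,0],[-4,-130,0],[-4,-130,0],[-4,-130,0],[-4,-130,0],[-4,-130,0]],"turn":[-1.6,-3.2,-4.8,-6.4,-8,-9.6,-11.2,-12.8,-14.4,-16,-17.7,-17.9],"claw":[-0.4,-0.4,-0.4,-0.4,-0.4,-0.4,-0.4,-0.4,-0.4,-0.4,-0.4,-0.4]}'
python3 - <<'E'
from h import *
print(togo((.639,.105),.16,np.pi/2))
c=robot.read_camera('wrist');im=c['pixels'];cv2.imwrite('pics/w5.png',im[:,:,::-1])
c=robot.read_camera('side');im=c['pixels'];cv2.imwrite('pics/s5.png',im[180:320,200:320,::-1])
E
```

```text
time: 10.4
tool_pos: [0.644, -0.0252, 0.2242]
tool_rot: [3.14, -0.009, 0.009]
contact_force: [-0.1, -0.6, -0.4]
opening: 0.0488
grip_force: 0.0
time: 11.6
tool_pos: [0.6368, 0.1049, 0.218]
tool_rot: [-3.14, 0.0, 1.573]
contact_force: [-0.0, -1.2, -0.5]
opening: 0.0644
grip_force: 0.0
(array([ 0.1,  2.3, 58. ]), np.float64(0.027292052528631754))
```

View pics/w5.png

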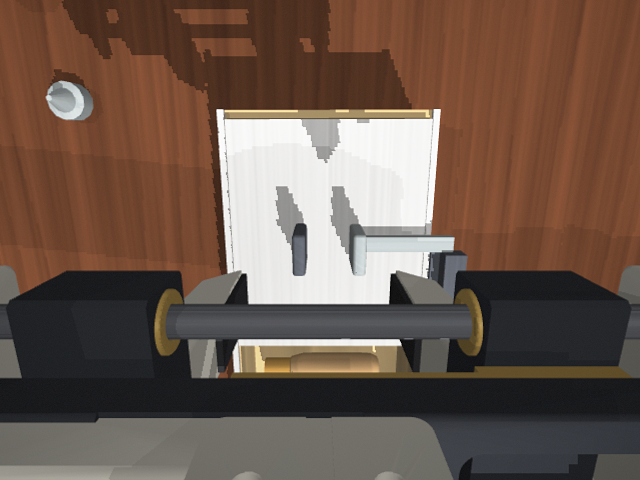

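```bash
python3 - <<'E'
from h import *
c=robot.read_camera('wrist');im=c['pixels']
print(robot.observe()['tool_pos'],c['cam_to_world'][:3,3].round(3) if hasattr(c['cam_to_world'],'shape') else '')
for uv in ((293,274),(307,274),(352,274),(366,274),(300,252),(359,252)): print(uv,ray(c,uv,.1).round(4))
for uv in ((293,226),(306,226),(355,226),(300,226)): print(uv,'z.1',ray(c,uv,.1).round(4),'z.066',ray(c,uv,.066).round(4))
for uv in ((219,112),(440,112),(222,290)): print(uv,ray(c,uv,.06).round(4))
E
```

```text
[0.63704728 0.10493225 0.21856184] [0.638 0.172 0.311]
(293, 274) [0.6219 0.0935 0.1   ]
(307, 274) [0.6303 0.0935 0.1   ]
(352, 274) [0.6573 0.0934 0.1   ]
(366, 274) [0.6657 0.0934 0.1   ]
(300, 252) [0.6263 0.1072 0.1   ]
(359, 252) [0.6611 0.1072 0.1   ]
(293, 226) z.1 [0.6225 0.123  0.1   ] z.066 [0.6201 0.1151 0.066 ]
(306, 226) z.1 [0.63  0.123 0.1  ] z.066 [0.6288 0.1151 0.066 ]
(355, 226) z.1 [0.6584 0.1229 0.1   ] z.066 [0.6618 0.115  0.066 ]
(300, 226) z.1 [0.6266 0.123  0.1   ] z.066 [0.6248 0.1151 0.066 ]
(219, 112) [0.5738 0.1886 0.06  ]
(440, 112) [0.7149 0.1882 0.06  ]
(222, 290) [0.5675 0.0665 0.06  ]
```

```bash
python3 -m inch '{"travel":[[1,3,0],[1,3,0],[1,3,20],[1,3,40],[1,3,60],[1,3,71],[1,3,71],[1,3,71]],"turn":[0,0,0,0,0,0,0,0],"claw":[-0.6,-0.6,-0.6,-0.6,-0.6,-0.6,-0.6,-0.6]}' 20
python3 - <<'E'
from h import *
print(togo((.640,.106),.147,np.pi/2))
E
```

```text
time: 12.55
tool_pos: [0.6406, 0.106, 0.1488]
tool_rot: [3.141, 0.0, 1.571]
contact_force: [-0.6, -0.3, 0.3]
opening: 0.0734
grip_force: 0.0
(array([-0. , -0.6,  1.8]), np.float64(0.002012209902216582))
```

```bash
python3 -m inch '{"travel":[[0,-1,2],[0,-1,2],[0,-1,2],[0,-1,2],[0,-1,2],[0,-1,2],[0,-1,2],[0,-1,2],[0,-1,2],[0,-1,2],[0,-1,2]],"turn":[0,0,0,0,0,0,0,0,0,0,0],"claw":[0.4,0.8,1,1,1,1,1,1,1,1,1]}' 20
python3 - <<'E'
from h import *
s=robot.observe();print(s['contact_force'],s['tool_pos'],s['opening'])
E
```

```text
time: 13.65
tool_pos: [0.6388, 0.106, 0.1466]
tool_rot: [-3.141, 0.0, 1.571]
contact_force: [-3.6, 0.2, 6.1]
opening: 0.0355
grip_force: 20.0
[-3.64206996  0.18622368  6.11071098] [0.63881238 0.10595535 0.14664702] 0.035517464562993935
```

The opening is 35.5 mm, so the tab is squeezed home. I'll slide the cover.

```bash
python3 -m inch '{"travel":[[-8,0,0],[-22,0,0],[-36,0,0],[-50,0,0],[-65,0,0],[-80,0.5,0],[-95,0.5,0],[-110,0.5,0],[-125,1,0],[-140,1,0],[-152,1,0],[-158,1,0]],"turn":[0,0,0,0,0,0,0,0,0,0,0,0],"claw":[1,1,1,1,1,1,1,1,1,1,1,1]}' 20
python3 -m inch '{"travel":[[-3,0,0],[-5,0,0],[-5,0,0],[-5,0,0]],"turn":[0,0,0,0],"claw":[1,1,1,1]}' 20
```

```text
time: 14.85
tool_pos: [0.6395, -0.053, 0.1466]
tool_rot: [-3.14, -0.0, 1.571]
contact_force: [-4.5, 2.7, 7.3]
opening: 0.0356
grip_force: 20.0
time: 15.25
tool_pos: [0.6395, -0.0544, 0.1467]
tool_rot: [-3.14, -0.004, 1.572]
contact_force: [-4.7, 10.7, 8.3]
opening: 0.0355
grip_force: 20.0
```

At the end stop: it travelled 160 mm and the stop pushes back with 10 N. I'll release and lift.

```bash
python3 -m inch '{"travel":[[0,0,0],[0,0,0],[0,0,0],[0,0,0],[0,0,0],[2,0,0],[5,0,-5],[5,0,-40],[5,0,-73],[5,0,-73],[5,0,-73]],"turn":[0,0,0,0,0,0,0,0,0,0,0],"claw":[-0.6,-0.6,-0.6,-0.6,-0.6,-0.6,-0.6,-0.6,-0.6,-0.6,-0.6]}'
python3 - <<'E'
from h import *
c=robot.read_camera('wrist');im=c['pixels'];cv2.imwrite('pics/w6.png',im[:,:,::-1])
print(togo((.415,.289),.18,np.radians(90)),togo((.4445,-.300),.16,np.radians(90)))
E
```

```text
time: 16.35
tool_pos: [0.6405, -0.0519, 0.2203]
tool_rot: [3.14, 0.001, 1.571]
contact_force: [0.3, -0.4, -0.3]
opening: 0.0734
grip_force: 0.0
(array([ 340.9, -224.8,   39.1]), np.float64(0.0063768071580988395)) (array([-248.1, -195.6,   59. ]), np.float64(0.0063768071580988395))
```

View pics/w6.png

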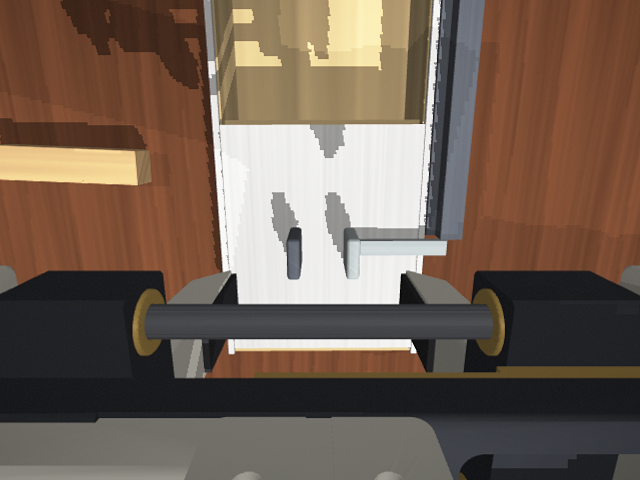

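The plates are at u≈294 and 352 with full spacing (58 px against 59 px before), so the tab has sprung out and the cover is locked. Next is knob_a at about (0.415, 0.285).

```bash
python3 -m inch '{"travel":[[34,-23,0],[68,-45,0],[101,-68,0],[135,-90,0],[169,-113,10],[203,-136,20],[237,-158,30],[270,-181,39],[304,-203,39],[337,-226,39],[337,-226,39],[337,-226,39]],"turn":[0,0,0,0,0,0,0,0,0,0,0,0],"claw":[-0.6,-0.5,-0.5,-0.5,-0.5,-0.5,-0.5,-0.5,-0.5,-0.5,-0.5,-0.5]}'
python3 - <<'E'
from h import *
print(togo((.415,.285),.078,np.pi/2))
c=robot.read_camera('wrist');im=c['pixels'];cv2.imwrite('pics/w7.png',im[:,:,::-1])
E
```

```text
time: 17.6
tool_pos: [0.4133, 0.2851, 0.1793]
tool_rot: [-3.14, 0.001, 1.574]
contact_force: [0.5, -0.6, -0.1]
opening: 0.0689
grip_force: 0.0
(array([  0. ,   1.9, 101.3]), np.float64(0.03192755499477394))
```

View pics/w7.png

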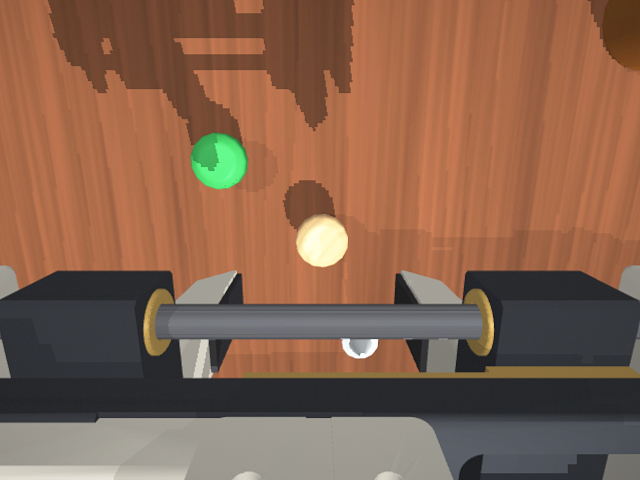

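The knob cap is at (322,241), nearly centred, and the green decoy at (219,161) is clear of the fingers. That was the 10th and last picture, so from here on I'll measure numerically.

```bash
cat >> h.py <<'E'
def knob(rows=(100,300)):
    c=robot.read_camera('wrist');im=c['pixels'].astype(int)
    m=((im[...,0]>215)&(im[...,1]>170)&(im[...,2]>110)&(im[...,0]-im[...,2]>20)).astype(np.uint8)*255
    m[:rows[0]]=0;m[rows[1]:]=0
    for k in cv2.findContours(m,cv2.RETR_EXTERNAL,cv2.CHAIN_APPROX_NONE)[0]:
        if cv2.contourArea(k)>500:
            (u,v),r=cv2.minEnclosingCircle(k);print((u,v),r,ray(c,(u,v),.027).round(4))
E
python3 -c "
from h import *
knob();print(togo((.415,.285),.078))"
```

```text
(320.68182373046875, 240.86363220214844) 25.9884090423584 [0.4158 0.2841 0.027 ]
(array([  1. ,   0.6, 101.6]), None)
```

```bash
python3 -m inch '{"travel":[[0,1,45],[0,1,85],[0,1,101],[0,1,101],[0,1,101],[0,1,101],[0,1,101],[0,1,101],[0,1,101],[0,1,101],[0,1,101]],"turn":[0,0,0,0,0,0,0,0,0,0,0],"claw":[-0.5,-0.5,-0.3,1,1,1,1,1,1,1,1]}' 12
python3 - <<'E'
from h import *
print(togo((.643,.132),.17,np.pi/2))
E
```

```text
time: 18.8
tool_pos: [0.4161, 0.285, 0.0804]
tool_rot: [3.139, -0.001, 1.572]
contact_force: [0.3, -3.0, 8.1]
opening: 0.0358
grip_force: 12.0
(array([-153.1,  227.1,  -89.1]), np.float64(0.008292730767550284))
```

```bash
python3 -m inch '{"travel":[[0,0,-40],[0,0,-80],[-20,25,-90],[-45,65,-90],[-70,105,-90],[-95,145,-90],[-122,185,-90],[-153,227,-90],[-153,227,-90],[-153,227,-90],[-153,227,-50],[-153,227,-13]],"turn":[0,0,0,0,0,0,0,0,0,0,0,0],"claw":[1,1,1,1,1,1,1,1,1,1,1,1]}'
python3 -m inch '{"travel":[[0,0,0],[0,0,0],[0,0,0],[0,0,0],[0,0,0],[0,0,0],[0,0,-30],[0,0,-70],[0,0,-110],[0,0,-110]],"turn":[0,0,0,0,0,0,0,0,0,0],"claw":[1,1,0,0,0,0,0,0,0,0]}'
python3 - <<'E'
from h import *
print(togo((.4445,-.2985),.18,np.pi/2))
E
```

```text
time: 20.0
tool_pos: [0.6415, 0.1334, 0.0925]
tool_rot: [3.14, -0.0, 1.573]
contact_force: [-0.6, 0.3, -0.0]
opening: 0.0356
grip_force: 12.0
time: 21.0
tool_pos: [0.6449, 0.1322, 0.2093]
tool_rot: [3.129, -0.001, 1.571]
contact_force: [0.3, 0.7, 0.2]
opening: 0.0459
grip_force: 0.0
(array([-430.7, -200.9,   26.5]), np.float64(0.0048035294083997))
```

```bash
python3 -m inch '{"travel":[[-39,-18,0],[-78,-37,0],[-117,-55,0],[-156,-73,0],[-195,-91,0],[-235,-110,0],[-274,-128,0],[-313,-146,10],[-352,-164,20],[-391,-182,20],[-431,-201,20],[-431,-201,20]],"turn":[0,0,0,0,0,0,0,0,0,0,0,0],"claw":[-0.5,-0.5,-0.5,-0.5,-0.5,-0.5,-0.5,-0.5,-0.5,-0.5,-0.5,-0.5]}'
python3 -m inch '{"travel":[[0,0,0],[0,0,0]],"turn":[0,0],"claw":[-0.5,-0.5]}'
python3 -c "
from h import *
knob();print(togo((.4445,-.2985),.080,np.pi/2))"
```

```text
time: 22.2
tool_pos: [0.4393, -0.3035, 0.182]
tool_rot: [-3.141, 0.002, 1.566]
contact_force: [0.1, 0.3, 0.1]
opening: 0.0688
grip_force: 0.0
time: 22.4
tool_pos: [0.4416, -0.2982, 0.1821]
tool_rot: [-3.141, -0.001, 1.572]
contact_force: [0.1, -0.1, -0.2]
opening: 0.0689
grip_force: 0.0
(321.1129150390625, 239.14515686035156) 25.57795524597168 [ 0.4438 -0.2978  0.027 ]
(array([ -0.6,   2.7, 102.1]), np.float64(0.021004833407073004))
```

```bash
python3 -m inch '{"travel":[[0,2,45],[0,2,85],[0,2,102],[0,2,102],[0,2,102],[0,2,102],[0,2,102],[0,2,102],[0,2,102],[0,2,102],[0,2,102]],"turn":[0,0,0,0,0,0,0,0,0,0,0],"claw":[-0.5,-0.5,-0.3,1,1,1,1,1,1,1,1]}' 12
python3 - <<'E'
from h import *
print(togo((.643,.075),.21,np.pi/2))
E
```

```text
time: 23.55
tool_pos: [0.4442, -0.2995, 0.0817]
tool_rot: [3.139, 0.002, 1.571]
contact_force: [1.0, 2.4, 7.3]
opening: 0.0356
grip_force: 12.0
(array([ 374.2,  199.2, -128.5]), np.float64(0.0026376221930270497))
```

```bash
python3 -m inch '{"travel":[[0,0,-40],[0,0,-80],[20,10,-115],[58,30,-128],[97,51,-128],[136,72,-128],[175,93,-128],[215,114,-128],[255,136,-128],[295,157,-128],[335,178,-128],[374,199,-128]],"turn":[0,0,0,0,0,0,0,0,0,0,0,0],"claw":[1,1,1,1,1,1,1,1,1,1,1,1]}'
python3 -m inch '{"travel":[[0,0,0],[0,0,0]],"turn":[0,0],"claw":[1,1]}'
python3 -c "
from h import *
print(togo((.643,.075),.095,np.pi/2))
c=robot.read_camera('wrist');im=c['pixels'].astype(int)
m=((im[...,0]>160)&(im[...,1]>120)&(im[...,2]>70)).astype(np.uint8)*255
cv2.imwrite('pics/w8.png',im[:,:,::-1])"
```

```text
time: 24.75
tool_pos: [0.6428, 0.0767, 0.2086]
tool_rot: [3.141, 0.0, 1.571]
contact_force: [0.6, -0.8, 0.1]
opening: 0.0356
grip_force: 12.0
time: 24.95
tool_pos: [0.6421, 0.0758, 0.208]
tool_rot: [-3.141, 0.001, 1.573]
contact_force: [0.2, 0.2, -0.3]
opening: 0.0356
grip_force: 12.0
(array([ -0.7,   0.9, 113. ]), np.float64(0.028527199069271918))[ WARN:0@1.136] global loadsave.cpp:1063 imwrite_ Unsupported depth image for selected encoder is fallbacked to CV_8U.
```

```bash
python3 -m inch '{"travel":[[0,0,40],[0,0,80],[0,0,108],[0,0,113],[0,0,113],[0,0,113],[0,0,113],[0,0,113],[0,0,113],[0,0,80],[0,0,40],[0,0,-30]],"turn":[0,0,0,0,0,0,0,0,0,0,0,0],"claw":[1,1,1,1,0,0,0,0,0,0,0,0]}'
python3 -m inch '{"travel":[[-40,0,0],[-80,0,0],[-120,0,0],[-150,0,0],[-180,0,0],[-180,0,0],[-180,0,0]],"turn":[0,0,0,0,0,0,0],"claw":[0,0,0,0,0,0,0]}'
python3 - <<'E'
from h import *
c=robot.read_camera('wrist');im=c['pixels'];hsv=cv2.cvtColor(im,cv2.COLOR_RGB2HSV)
cv2.imwrite('pics/w9.png',im[:,:,::-1])
print(robot.observe()['tool_pos'])
# knobs in bin from top camera
c=robot.read_camera('top');im=c['pixels'];cv2.imwrite('pics/t9.png',im[:,:,::-1])
a=np.array(cv2.imread('pics/top0.png')[:,:,::-1]).astype(int)
# cover (white) extent and catch, gone knobs
w=(im.min(2)>185)[170:235,240:370];xs=np.nonzero(w.sum(0)>25)[0]+240;print('white cols',xs.min(),xs.max())
d=(abs(im.astype(int)-a).sum(2)>90).astype(np.uint8)*255;d[330:]=0
for k in cv2.findContours(d,cv2.RETR_EXTERNAL,cv2.CHAIN_APPROX_SIMPLE)[0]:
    if cv2.contourArea(k)>40: print('diff',cv2.boundingRect(k))
# knob caps in the bin: circles
g=cv2.resize(cv2.cvtColor(im[170:235,240:320],cv2.COLOR_RGB2GRAY),None,fx=6,fy=6,interpolation=cv2.INTER_CUBIC)
h=cv2.HoughCircles(cv2.GaussianBlur(g,(9,9),2),cv2.HOUGH_GRADIENT,1,60,param1=60,param2=18,minRadius=30,maxRadius=48)
if h is not None:
  for u,v,r in h[0][:5]: print('circle',ray(c,(240+u/6,170+v/6),.032).round(3),r/6)
E
```

```text
time: 26.2
tool_pos: [0.6414, 0.0751, 0.2182]
tool_rot: [-3.138, 0.0, 1.571]
contact_force: [0.3, 0.5, -0.9]
opening: 0.0462
grip_force: 0.0
time: 26.9
tool_pos: [0.6423, -0.1055, 0.2184]
tool_rot: [3.141, -0.0, 1.57]
contact_force: [-0.6, 0.2, -1.0]
opening: 0.0457
grip_force: 0.0
[ 0.64232454 -0.10458885  0.21835048]
white cols 339 340
diff (267, 303, 87, 27)
diff (411, 269, 12, 13)
diff (170, 236, 138, 94)
diff (377, 194, 12, 18)
diff (247, 171, 137, 145)
diff (387, 148, 16, 36)
diff (343, 137, 50, 43)
diff (328, 133, 23, 41)
```

```bash
python3 -m inch '{"travel":[[-40,-20,0],[-80,-40,0],[-120,-60,0],[-160,-90,-20],[-200,-120,-30],[-240,-150,-40],[-270,-180,-40],[-300,-210,-40],[-320,-250,-40],[-330,-280,-40],[-340,-300,-40],[-340,-300,-40]],"turn":[0,0,0,0,0,0,0,0,0,0,0,0],"claw":[0,0,0,0,0,0,0,0,0,0,0,0]}'
python3 - <<'E'
from h import *
print(robot.observe()['tool_pos'])
c=robot.read_camera('top');im=c['pixels'];cv2.imwrite('pics/t10.png',im[:,:,::-1])
w=(im.min(2)>180)[176:230,240:370];xs=np.nonzero(w.sum(0)>20)[0]+240;print('white cols',xs.min(),xs.max())
a=cv2.imread('pics/top0.png')[:,:,::-1].astype(int)
d=(abs(im.astype(int)-a).sum(2)>90).astype(np.uint8)*255;d[330:]=0
for k in cv2.findContours(d,cv2.RETR_EXTERNAL,cv2.CHAIN_APPROX_SIMPLE)[0]:
    if cv2.contourArea(k)>40: print('diff',cv2.boundingRect(k))
g=cv2.resize(cv2.cvtColor(im[170:235,240:310],cv2.COLOR_RGB2GRAY),None,fx=6,fy=6,interpolation=cv2.INTER_CUBIC)
h=cv2.HoughCircles(cv2.GaussianBlur(g,(9,9),2),cv2.HOUGH_GRADIENT,1,60,param1=60,param2=15,minRadius=28,maxRadius=48)
if h is not None:
  for u,v,r in h[0][:5]: print('circle',(240+u/6,170+v/6),ray(c,(240+u/6,170+v/6),.032).round(3),r/6)
# catch plates in the cover image: columns of tongue
s=im[172:215,315:350].min(2);print(s[::3,::3])
E
```

```text
time: 28.2
tool_pos: [0.3412, -0.4455, 0.2586]
tool_rot: [-3.141, 0.001, 1.57]
contact_force: [-0.1, -0.0, 0.0]
opening: 0.0455
grip_force: 0.0
[ 0.3411721  -0.44549675  0.25856162]
white cols 306 361
diff (508, 314, 21, 16)
diff (382, 314, 31, 16)
diff (536, 290, 52, 40)
diff (487, 290, 11, 23)
diff (510, 278, 52, 37)
diff (207, 274, 13, 12)
diff (402, 273, 10, 12)
diff (411, 269, 12, 13)
diff (277, 257, 10, 35)
diff (338, 256, 16, 35)
diff (247, 171, 116, 55)
circle (np.float32(289.08334), np.float32(203.08333)) [0.642 0.074 0.032] 5.4
circle (np.float32(258.08334), np.float32(195.08333)) [0.663 0.165 0.032] 5.7333336
circle (np.float32(269.08334), np.float32(201.75)) [0.644 0.132 0.032] 7.2999997
circle (np.float32(299.41666), np.float32(197.91667)) [0.658 0.045 0.032] 6.933333
[[ 97  96  94  95  95  92  93  72  49  50  49  47]
 [ 59  57  52  53  52  57 172 134  46  48  50  46]
 [186 213 206 204 204 161 178 203 205 211 207 177]
 [224 225 224 222 225 173 180 215 223 225 225 224]
 [226 226 225 224 225 175 177 217 225 224 223 223]
 [224 224 225 224 224 174 180 204 224 225 226 227]
 [225 225 224 226 225 171 169 202 211 225 224 224]
 [227 227 227 226 226 182 181 187 218 226 225 227]
 [225 225 225 216 152  95  91  83 208 223 221 223]
 [226 225 176 144 147 145 155 220 226 226 225 226]
 [229 227 227 224 227 224 213 213 212 225 226 224]
 [228 226 225 224 226 134 132 138 207 224 226 225]
 [228 225 226 223 171  61  45  44 214 226 226 226]
 [226 225 187 143 141 142 158 218 222 222 223 223]
 [226 225 223 210 214 220 223 223 221 222 224 222]]
```

Both knobs stand in the knob bin at (0.642, 0.074) and (0.644, 0.132). The cover is over the handle bin with its tongue out, and the other objects haven't moved, so I'm handing in.

```bash
python3 -c "
from cell import robot
print(robot.hand_in())"
```

```text
the job is handed in; nothing more can be done
None
```

The job is handed in at about 28 s of robot time: both handles are under the locked cover, both knobs are in the uncovered bin, and nothing else was moved as far as the last top view shows; the hand-in returned no verdict.

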